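# Scan a sample tray and hold its ball up to the microscope

### The job

Log the sample in: take the code reader out of its dock, hold it steady for a good second with its nose 6 cm off the code label on the tray, aimed squarely at the label's middle, then stand it back upright in its dock and let go. Then pick the tray up by its orange grip and carry it so gently that the loose steel ball never leaves its pocket, and hold it level and still in the air in front of the bench microscope, the pocket straight above the red dot and the ball at the height of the lens's centre. Finish while still holding it there, without touching the ball or the microscope with the tray, and leave the jar, the magnifier and the tin where they are.

Things in the scene. Friction and masses are not known exactly. Their poses are not given: they have to be found in the camera images.
- tray: loose sample tray, about 0.16 kg (varies), standing on the table: blue plate 145 x 70 x 5 mm, origin at the underside beneath the grip; the plate spans x -70 to +75 mm and y -35 to +35 mm. z up. In its frame: code label wedge at -x, orange upright grip at x = 0, round ball pocket at x = +50 mm. It balances near the grip. The label end faces the robot (yaw within 0.4 rad).
- tray_grip (a point): point in the tray's orange upright grip, 40 mm above the tray's underside on the grip's centre line. The grip is 40 mm long along the tray's x, 12 mm thick along the tray's y (pinch it along y), and its top is 58 mm above the underside (53 mm above the plate). Axes as the tray's.
- tray_pocket (a point): middle of the tray's ball pocket, 16 mm above the underside: the ball's centre when the ball sits centred. The pocket is a flat floor of 32 mm diameter (black) inside a white ring rim 5 mm wide and only 2.5 mm high. Axes as the tray's.
- label (a point): middle of the face of the code label (30 x 30 mm, black pattern on white paper) on the tray's grey wedge, 49 mm towards the tray's -x from the grip and 19 mm above the underside. Its z axis is the normal of the label's face, pointing out of it: tipped 20 degrees from vertical towards the tray's -x.
- ball_center (a point): centre of the loose polished steel ball, 22 mm diameter, 44 g, which rolls freely in the pocket (it can wander about 9 mm from the middle). It climbs out over the rim if the tray is tipped more than about 35 degrees, or less when jerked. Its axes mean nothing.
- ball: the same ball; origin on its skin, turns as it rolls: use ball_center instead.
- scanner: loose hand code reader, 0.17 kg (varies), 123 mm tall, standing nose down in its dock at the start: yellow head 50 x 50 x 45 mm at the bottom, above it a black square handle 28 x 28 mm from 43 to 123 mm, a green button on top. Origin: middle of the nose face (underside). z runs up the handle; it reads out of the nose along its -z. Its sides are parallel to its x and y.
- scanner_grip (a point): point on the axis of the reader's handle, 90 mm above the nose face; a place to pinch it across two parallel flat sides (28 mm). Axes as the reader's.
- scanner_focus (a point): the reader's reading point: on its axis, 60 mm out of the nose (along its -z). Axes as the reader's.
- dock: fixed black open-topped square box on the table in which the reader stands: outside 80 x 80 x 25 mm, inside 70 x 70 mm, walls 5 mm, floor 5 mm thick; origin: middle of the underside, sides parallel to its x and y. The reader's nose then stands about 5 mm above this origin.
- microscope: fixed white bench microscope lying level; origin on the table under the red dot (24 mm) on its 8 mm thick base. Base spans x -65 to 65 and y -310 to 60 mm. Black lens barrel (60 mm diameter at most) along its y, 150 mm above the table; its front glass is 120 mm from the dot's axis on the -y side and looks to +y. Column and camera head at y -240 to -320 mm, 240 mm high.
- view_point (a point): point in the air straight above the red dot's middle, at the height of the lens's centre (150 mm above the table): the pocket's middle (tray_pocket) belongs here. Axes as the microscope's.
- jar: bystander: amber glass jar with white cap, 48 mm diameter, 65 mm tall, origin at the middle of its underside
- magnifier: bystander: black stand magnifier, 44 mm diameter, 36 mm tall, origin at the middle of its underside
- tin: bystander: aluminium tin, 52 mm diameter, 30 mm tall, origin at the middle of its underside

How it is judged:
On the way, in this order (a step that is already met when the one before it is completed fails the run):
1. the code reader is held in the air by the gripper, reading point on the label, square to it, steady (distance between scanner_focus and label below 0.015 m and angle between the z axis of scanner and the z axis of label, either way round below 0.2 rad and linear speed of scanner below 0.03 m/s and angular speed of scanner below 0.2 rad/s and contact force between the fingers and scanner above 1 N and contact force between scanner and tray below 0.1 N), for 0.8 s.
2. the code reader stands upright in its dock, let go (horizontal distance between scanner and dock below 0.02 m and z of scanner in the frame of dock below 0.012 m and angle between scanner's own z axis and vertical below 0.1 rad and contact force between the fingers and scanner below 0.1 N and linear speed of scanner below 0.03 m/s), for 0.2 s.
At the end, for the whole second after the job is handed in: Gripper holds the tray still, level within 0.1 rad, pocket within 15 mm sideways and 15 mm in height of the viewing point, ball in pocket, tray clear of the microscope; reader released, upright in its dock (within 20 mm of its middle); jar, magnifier, tin within 30 mm of their starts (all of step 2 and horizontal distance between tray_pocket and view_point below 0.015 m and z of tray_pocket in the frame of view_point between -0.015 and 0.015 m and angle between tray's own z axis and vertical below 0.1 rad and linear speed of tray below 0.02 m/s and angular speed of tray below 0.15 rad/s and distance between ball_center and tray_pocket below 0.018 m and contact force between the fingers and tray above 1 N and contact force between tray and microscope below 0.1 N and distance of each of jar, magnifier, tin from where it was at the start of the episode below 0.03 m); the arm keeps its last pose, push and grip.
It fails at once if the ball leaves its pocket (distance between ball_center and tray_pocket above 0.022 m).
It fails at once if the fingers touch the ball (contact force between the fingers and ball above 0.3 N).
It fails at once if the jar is pushed away (30 mm) or knocked over (distance of jar from where it was at the start of the episode above 0.03 m or angle between jar's own z axis and vertical above 0.5 rad).
It fails at once if the magnifier is pushed away (30 mm) or knocked over (distance of magnifier from where it was at the start of the episode above 0.03 m or angle between magnifier's own z axis and vertical above 0.5 rad).
It fails at once if the tin is pushed away (30 mm) or knocked over (distance of tin from where it was at the start of the episode above 0.03 m or angle between tin's own z axis and vertical above 0.5 rad).
It also fails if it takes over 72 s, if anything falls off the work surface, if the arm or the gripper's body presses on something with over 40 N, if the wrist force passes 120 N, or if a joint passes its speed limit or range.

### The arm

A 6-joint arm with a two-finger parallel gripper is mounted at the origin on the work surface. World frame = base frame: x ahead of the robot, y to its left, z up, the work surface at z = 0. Lengths are in m, angles in rad, forces in N, time in s.
With the tool pointing down it reaches from about 0.425 to 1.125 m from the base axis. Payload 14.9 kg.
Tool frame: the origin (TCP) lies at the very end of the fingers, on their centre line; the grasp point (between the pads) lies 19 mm behind it; z points along the fingers, y is the line along which they close (so a half turn about z gives the same grasp; the last joint's range is limited). The gripper opens to 91 mm and grips with 3 to 60 N. Pads are 32 mm wide; open, the fingers measure 118 mm over their backs; the gripper's body (76 mm by 178 mm) begins 60 mm behind the grasp point.
Start: joints at [1.093, 0.379, 1.734, -0, 1.028, -0.033], TCP at [0.301, 0.632, 0.177] pointing down, gripper open.
Joint ranges: [-2.77, 2.77], [-0.74, 2.19], [0, 2.66], [-1.06, 4.2], [0.31, 2.87], [-3.08, 3.08]. Speed limits (rad/s): [1.89, 1.89, 2.39, 3.14, 3.14, 3.14].

### API

Orientations are given as a 3x3 rotation matrix whose columns are the frame's x, y, z axes.
In Python, from cell import bot, get_obs, eyes gives the robot as it stands. The module is installed in compiled form; this text tells all that it offers. Calls block until the motion is done:
- bot.movep(position, orientation): joint-space move of the TCP to a pose.
- bot.move_l(position, ori=None, vel=0.15): straight line of the TCP; ori=None keeps the orientation; vel is the mean speed in m/s.
- bot.move_joints(angles): joint-space move.
- bot.ungrasp() and bot.close(): open the fingers fully, or close them until they stop; the grip force is fixed at half the most.
- bot.hold(seconds).
- bot.solve_ik(position, orientation): joint angles nearest the present ones, or None.
- get_obs(): the state.
- eyes.grab_frame(name): name is "scene" or "top"; returns the picture (420x560x3 uint8, red, green, blue); there is no depth.
- eyes.camera_params(name): a dict with "mtx" (3x3 intrinsics, pixels), "extrinsics" (4x4, takes a point from world to camera coordinates). Camera axes: x right, y down, z forward; pixel columns grow to the right and rows downward; lengths in m; the calibration is good to about 2 mm. A picture is of the moment at which its call begins. camera_params takes no time and is no camera call.
A pose or a line that the arm cannot do raises bot.IKError and nothing moves.
- bot.close_job(): hands the job in; it is judged then, once.
The state is a dict: "clock": time; "q": joint angles; "dq": joint speeds; "effort": joint torques, N m; "tcp_pos": TCP position; "tool_rot": TCP orientation; "force": force on the tool from outside, world axes, zero at the start; "ft_torque": the same for the moment, N m; "finger_gap": finger opening in m; "gripper_force": force on a finger pad.
Only numpy, scipy, OpenCV 4.12 (cv2) and the standard library are available. Lean on these libraries where they do the work, as an engineer would, in place of code of your own. Each camera call takes 0.05 s, during which the arm holds its last target. There are 200 camera calls.

## Working session

There is one attempt and no reset: what is moved stays moved. The work goes in short steps, each a Python script; the robot and the scene stay as the last script left them, time stands still between calls to the robot, and variables do not carry over. Pictures are saved under pics/ and viewed, at most 10 in all, crops included, and the job is handed in when it is done.

```bash
mkdir -p pics; python3 - <<'E'
from cell import bot,get_obs,eyes
import cv2,numpy as np
np.set_printoptions(precision=4,suppress=True)
for n in("scene","top"):
    im=eyes.grab_frame(n);cv2.imwrite(f"pics/{n}0.png",im[:,:,::-1])
    p=eyes.camera_params(n);print(n,p["mtx"],p["extrinsics"])
    E=p["extrinsics"];print(-E[:3,:3].T@E[:3,3])
o=get_obs();print({k:o[k] for k in("clock","tcp_pos","tool_rot","finger_gap")})
E
```

```text
scene [[469.8939   0.     283.5658]
 [  0.     469.8939 206.9341]
 [  0.       0.       1.    ]] [[-0.0863  0.9961  0.0207  0.0591]
 [ 0.7099  0.0761 -0.7002 -0.3312]
 [-0.699  -0.0457 -0.7137  1.3878]
 [ 0.      0.      0.      1.    ]]
[1.2102 0.0298 0.7573]
top [[382.1517   0.     278.194 ]
 [  0.     382.1517 210.5172]
 [  0.       0.       1.    ]] [[ 0.0134 -0.9998  0.0171 -0.0073]
 [-0.9963 -0.0148 -0.0851  0.5923]
 [ 0.0854 -0.0159 -0.9962  0.8706]
 [ 0.      0.      0.      1.    ]]
[0.5159 0.0153 0.9179]
{'clock': 0.1, 'tcp_pos': array([0.301 , 0.6315, 0.176 ]), 'tool_rot': array([[-0.9027,  0.4303, -0.0005],
       [ 0.4303,  0.9027, -0.0009],
       [ 0.    , -0.001 , -1.    ]]), 'finger_gap': 0.09129157142281973}
```

View pics/scene0.png

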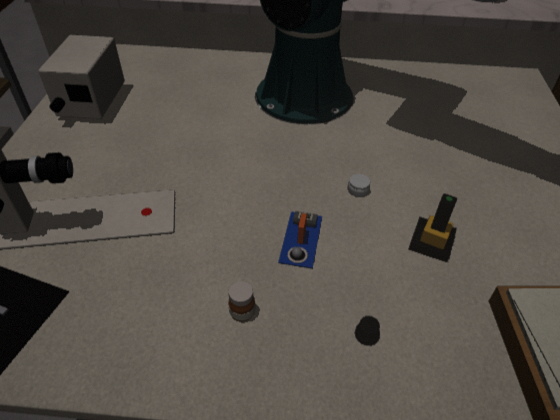

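View pics/top0.png

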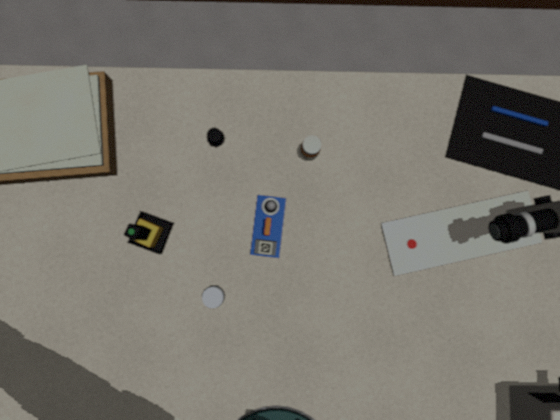

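The scene view shows the tray near (301,238), the reader in its dock near (437,235) and the red dot at (146,212). In the top view they are at (267,226), (150,232) and (412,244). The tin, jar and magnifier are at top (213,297), (311,146) and (215,137). Next I'll zoom in and measure by colour.

```bash
cat > h.py <<'E'
import cv2,numpy as np
from cell import bot,get_obs,eyes
np.set_printoptions(precision=4,suppress=True)
P={n:eyes.camera_params(n) for n in("scene","top")}
def proj(n,X):
    E=P[n]["extrinsics"];c=np.atleast_2d(X)@E[:3,:3].T+E[:3,3];u=c@P[n]["mtx"].T;return u[:,:2]/u[:,2:]
def ray(n,uv):
    E=P[n]["extrinsics"];return -E[:3,:3].T@E[:3,3],E[:3,:3].T@np.linalg.solve(P[n]["mtx"],[uv[0],uv[1],1])
def atz(n,uv,z):
    o,d=ray(n,uv);return o+d*(z-o[2])/d[2]
def tri(a,b):
    M=[p["mtx"]@p["extrinsics"][:3] for p in(P["scene"],P["top"])]
    X=cv2.triangulatePoints(M[0],M[1],np.float64(a).reshape(2,1),np.float64(b).reshape(2,1));X=(X[:3]/X[3]).ravel()
    return X,np.linalg.norm(proj("scene",X)[0]-a),np.linalg.norm(proj("top",X)[0]-b)
E
python3 - <<'E'
from h import *
I={n:cv2.imread(f"pics/{n}0.png") for n in("scene","top")}
R=dict(blue=((110,120,40),(128,255,255)),orange=((3,120,60),(16,255,255)),yellow=((17,110,60),(32,255,255)),red=((174,150,60),(180,255,255)),green=((45,80,30),(85,255,255)))
box={"blue":dict(scene=(275,205,330,272),top=(245,190,290,262)),"yellow":dict(scene=(408,190,460,262),top=(120,205,178,258)),"red":dict(scene=(130,200,160,224),top=(400,232,424,256))}
box["orange"]=box["blue"];box["green"]=box["yellow"]
for k,(lo,hi) in R.items():
    c={}
    for n in I:
        x0,y0,x1,y1=box[k][n];h=cv2.cvtColor(I[n],cv2.COLOR_BGR2HSV)[y0:y1,x0:x1]
        m=cv2.inRange(h,lo,hi)
        if k=="red":m|=cv2.inRange(h,(0,150,60),(4,255,255))
        p=cv2.findNonZero(m)
        if p is None: print(k,n,"none");continue
        p=p.reshape(-1,2)+[x0,y0];c[n]=p.mean(0);print(k,n,len(p),c[n],cv2.boxPoints(cv2.minAreaRect(p.astype(np.float32))).round(1).tolist())
    if len(c)==2: print("   tri",*tri(c["scene"],c["top"]))
S=[]
for n,a in(("scene",(270,200,340,270)),("scene",(405,190,475,260)),("top",(232,190,302,260)),("top",(115,195,185,265))):
    S.append(cv2.resize(cv2.convertScaleAbs(I[n][a[1]:a[3],a[0]:a[2]],alpha=1.6),(290,290),interpolation=cv2.INTER_CUBIC))
cv2.imwrite("pics/m1.png",np.vstack([np.hstack(S[:2]),np.hstack(S[2:])]))
E
```

```text
blue scene 985 [300.0599 242.2538] [[278.3999938964844, 262.1000061035156], [288.20001220703125, 210.0], [321.3999938964844, 216.3000030517578], [311.70001220703125, 268.3999938964844]]
blue top 125 [267.912 225.68 ] [[250.5, 253.1999969482422], [257.70001220703125, 195.10000610351562], [284.8999938964844, 198.5], [277.70001220703125, 256.6000061035156]]
   tri [ 0.5582  0.0248 -0.0122] 0.042788221774124266 0.05688588782580828
orange scene 86 [302.1279 220.3837] [[294.0, 241.0], [301.20001220703125, 212.3000030517578], [306.6000061035156, 213.60000610351562], [299.3999938964844, 242.39999389648438]]
orange top 77 [267.039  226.1429] [[263.79998779296875, 233.8000030517578], [265.79998779296875, 217.60000610351562], [270.3999938964844, 218.1999969482422], [268.29998779296875, 234.39999389648438]]
   tri [0.5542 0.026  0.0524] 0.09461696602619407 0.129370274292113
yellow scene 231 [435.5844 229.2078] [[421.8999938964844, 234.3000030517578], [428.5, 214.5], [453.1000061035156, 222.6999969482422], [446.5, 242.5]]
yellow top 341 [148.0205 232.5132] [[129.0, 238.89999389648438], [138.60000610351562, 217.0], [160.60000610351562, 226.60000610351562], [151.0, 248.5]]
   tri [0.5366 0.3006 0.0378] 0.7369223180314423 1.0036851593167735
red scene 59 [145.9831 211.1864] [[141.0, 208.0], [151.0, 208.0], [151.0, 214.0], [141.0, 214.0]]
red top 46 [411.2609 243.587 ] [[406.5, 243.5], [411.0, 239.0], [416.0, 244.0], [411.5, 248.5]]
   tri [ 0.5194 -0.3187  0.0056] 6.58504230647246e-05 9.028929480043296e-05
green scene 31 [448.7742 198.129 ] [[446.0, 196.0], [452.0, 196.0], [452.0, 201.0], [446.0, 201.0]]
green top 52 [130.7115 231.2885] [[127.0, 228.0], [134.0, 228.0], [134.0, 235.0], [127.0, 235.0]]
   tri [0.5363 0.3047 0.1282] 0.039381215045607834 0.055583880957007295
```

View pics/m1.png

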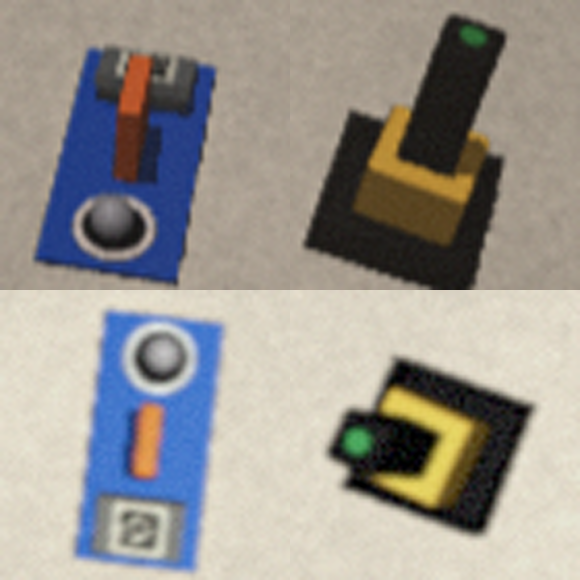

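The montage confirms the layout: reader upright in its dock with handle and button visible, ball in the pocket at the tray's +x end, label at the robot end. The heights fit too, with the button at 0.128 m, the grip top at about 0.055 m and the dot at 0.006 m. Next I'll fit the yaws with silhouette models.

```bash
cat > fit.py <<'E'
from h import *
from scipy.optimize import minimize
K=4
def box(x0,x1,y0,y1,z0,z1):return np.array([[x,y,z] for x in(x0,x1) for y in(y0,y1) for z in(z0,z1)])
def sil(n,parts,p,b):
    x,y,a=p;R=np.array([[np.cos(a),-np.sin(a),0],[np.sin(a),np.cos(a),0],[0,0,1]])
    m=np.zeros(((b[3]-b[1])*K,(b[2]-b[0])*K),np.uint8)
    for q in parts:
        uv=(proj(n,q@R.T+[x,y,0])+.5-[b[0],b[1]])*K-.5
        cv2.fillConvexPoly(m,cv2.convexHull((uv*16).round().astype(np.int32)),255,shift=4)
    return cv2.resize(m,None,fx=1/K,fy=1/K,interpolation=cv2.INTER_AREA)/255.
def fit(masks,parts,p0):
    f=lambda p:sum(np.abs(sil(n,parts,p,b)-m).sum()/m.sum() for n,(m,b) in masks.items())
    s=np.array(p0)+np.array([[0,0,0],[.01,0,0],[0,.01,0],[0,0,.15]])
    r=minimize(f,p0,method="Nelder-Mead",options=dict(initial_simplex=s,xatol=1e-4,fatol=1e-4));return r.x,r.fun
def mask(im,b,fn):
    c=im[b[1]:b[3],b[0]:b[2]];return (fn(cv2.cvtColor(c,cv2.COLOR_BGR2HSV).astype(int))).astype(float),b
E
python3 - <<'E'
from fit import *
I={n:cv2.imread(f"pics/{n}0.png") for n in("scene","top")}
TB=dict(scene=(272,200,332,274),top=(242,186,294,266));DB=dict(scene=(405,185,462,265),top=(118,203,180,260))
blue=lambda h:(h[...,0]>100)&(h[...,0]<132)&(h[...,1]>90)
def filled(mb):
    m,b=mb;p=cv2.findNonZero(m.astype(np.uint8));o=np.zeros(m.shape,np.uint8);cv2.fillConvexPoly(o,cv2.convexHull(p),1);return o.astype(float),b
plate=[box(-.07,.075,-.035,.035,0,.005)]
for ns in(("scene","top"),("top",),("scene",)):
    print("tray",ns,*fit({n:filled(mask(I[n],TB[n],blue)) for n in ns},plate,[.552,.025,.1]))
bk=lambda h:(h[...,2]<75)|((h[...,0]<35)&(h[...,1]>110))
rd=[box(-.025,.025,-.025,.025,.005,.05),box(-.014,.014,-.014,.014,.05,.128)]
dk=[box(-.04,.04,-.04,.04,0,.025)]
for ns in(("scene","top"),("top",),("scene",)):
    M={n:mask(I[n],DB[n],bk) for n in ns}
    print("dock+rd",ns,[m.sum() for m,_ in M.values()],*fit(M,dk+rd,[.536,.303,-.3]))
ye=lambda h:(h[...,0]>14)&(h[...,0]<35)&(h[...,1]>110)
# reader head: handle region excluded by scoring hull of yellow only on its outline
for ns in(("scene","top"),("top",),("scene",)):
    print("head hull",ns,*fit({n:filled(mask(I[n],DB[n],ye)) for n in ns},[box(-.025,.025,-.025,.025,.02,.05)],[.536,.303,-.3]))
d=[atz("scene",(145.98,211.19),.008),atz("top",(411.26,243.59),.008)];print("dot",d)
print("tin",atz("top",(213,297),.03),"jar",atz("top",(311,146),.065),"mag",atz("top",(215,137),.036))
# microscope base yaw from its top-view corners (z .008)
for uv in((383,223),(394,275),(527,193)):print(atz("top",uv,.008))
print("grip top tri", tri((301.5+2,213.5),(267.0,226.1)))
E
```

```text
tray ('scene', 'top') [ 0.5556  0.0258 -0.1027] 0.08454061527284808
tray ('top',) [ 0.5551  0.0256 -0.1068] 0.04437266235974158
tray ('scene',) [ 0.5568  0.026  -0.1048] 0.03346871042403598
dock+rd ('scene', 'top') [np.float64(1954.0), np.float64(1267.0)] [ 0.5388  0.3019 -0.3451] 0.16058138428100927
dock+rd ('top',) [np.float64(1267.0)] [ 0.538   0.3014 -0.3453] 0.10415525326152561
dock+rd ('scene',) [np.float64(1954.0)] [ 0.5395  0.3025 -0.3544] 0.046846087462620666
head hull ('scene', 'top') [ 0.5407  0.302  -0.3402] 0.433734535480859
head hull ('top',) [ 0.5364  0.2969 -0.523 ] 0.3124737394957983
head hull ('scene',) [ 0.5419  0.3035 -0.4023] 0.0821417797888386
dot [array([ 0.5216, -0.3177,  0.008 ]), array([ 0.5194, -0.3179,  0.008 ])]
tin [0.3918 0.1472 0.03  ] jar [ 0.7375 -0.071   0.065 ] mag [0.7625 0.1519 0.036 ]
[ 0.5676 -0.2506  0.008 ]
[ 0.4447 -0.2755  0.008 ]
[ 0.6455 -0.6024  0.008 ]
grip top tri (array([0.5534, 0.027 , 0.0722]), np.float64(0.2832188274562782), np.float64(0.39074650492142343))
```

The fits agree:

| Item | x (m) | y (m) | Yaw (rad) |
|---|---|---|---|
| Tray | 0.5555 | 0.026 | −0.105 |
| Reader axis | about 0.537 | 0.3035 | −0.35 |
| Red dot | 0.5205 | −0.318 | not measured |

I'll pick the reader now.

```bash
cat >> h.py <<'E'
T=np.array([.5555,.0258,0]);TY=-.105;RD=np.array([.537,.3035,.005]);RY=-.35;DOT=np.array([.5205,-.318,.008])
def Rdown(a):return np.array([[-np.cos(a),np.sin(a)*-1,0],[-np.sin(a),np.cos(a),0],[0,0,-1.]])
def tip(a,n):
    y=np.array([-np.sin(a),np.cos(a),0]);z=-n;return np.column_stack([np.cross(y,z),y,z])
tx=np.array([np.cos(TY),np.sin(TY),0]);ez=np.array([0,0,1.])
n=-np.sin(np.radians(20))*tx+np.cos(np.radians(20))*ez
LAB=T-.049*tx+.019*ez
def st(*k):
    o=get_obs();print(round(o["clock"],2),o["tcp_pos"],"gap",round(o["finger_gap"],4),"gf",o["gripper_force"],"F",o["force"])
def snap(f,bs,s=1.0):
    for nme in bs:
        im=eyes.grab_frame(nme);cv2.imwrite(f"pics/{f}_{nme}.png",im[:,:,::-1])
E
python3 - <<'E'
from h import *
S=LAB+.131*n; print("scan",S,tip(TY,n),bot.solve_ik(S,tip(TY,n)))
G=RD+.071*ez
print(bot.solve_ik(G,Rdown(RY)))
bot.movep(G+[0,0,.12],Rdown(RY));st()
bot.move_l(G,vel=.1);st()
bot.close();st()
bot.move_l(G+[0,0,.1],vel=.1);st()
snap("g1",("scene","top"))
a=[cv2.imread(f"pics/g1_{k}.png") for k in("scene","top")]
S=[cv2.resize(a[0][100:300,340:540],(400,400)),cv2.resize(a[1][140:340,50:250],(400,400))]
cv2.imwrite("pics/m2.png",cv2.convertScaleAbs(np.hstack(S),alpha=1.5))
E
```

```text
scan [0.4622 0.0356 0.1421] [[-0.9345  0.1048  0.3401]
 [ 0.0985  0.9945 -0.0358]
 [-0.342   0.     -0.9397]] [ 0.0649 -0.1086  2.4148 -0.1222  0.4941 -1.3033]
[ 0.4766  0.386   1.9452 -0.      0.8104 -0.7442]
1.6 [0.5367 0.3042 0.1959] gap 0.0908 gf 0.0 F [ 0.8173 -0.2433 -1.083 ]
2.95 [0.5374 0.3037 0.0766] gap 0.0911 gf 0.0 F [ 0.1779 -0.716   0.03  ]
3.92 [0.5369 0.3035 0.0759] gap 0.0281 gf 29.99793827533722 F [-1.0978  1.1268 -0.4367]
5.08 [0.5366 0.3033 0.1753] gap 0.0282 gf 29.995777308940887 F [ 0.1038 -0.8826 -2.3502]
```

View pics/m2.png

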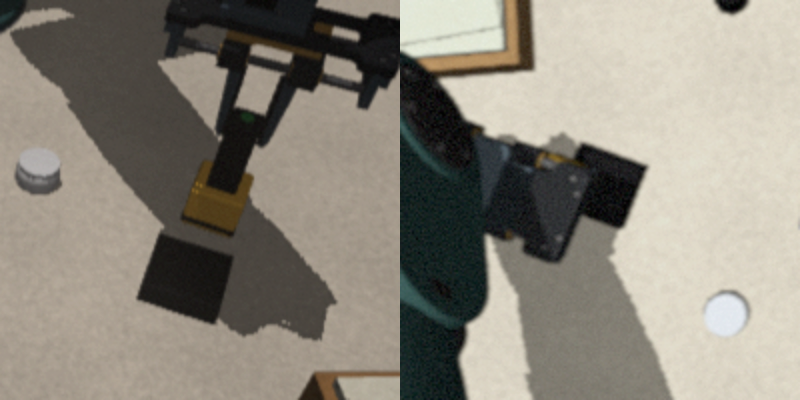

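In the scene crop the reader hangs straight in the fingers, with its head at about (216,205) and its button at (247,117). The empty dock shows at (186,278). Next I'll check the grasp against projection and move to the scan pose.

```bash
python3 - <<'E'
from fit import *
im=cv2.imread("pics/g1_scene.png")
o=get_obs();p=o["tcp_pos"];print("tool z",o["tool_rot"][:,2])
h=cv2.cvtColor(im,cv2.COLOR_BGR2HSV).astype(int)
b=(445,145,480,170);g=cv2.inRange(cv2.cvtColor(im,cv2.COLOR_BGR2HSV)[b[1]:b[3],b[0]:b[2]],(45,80,25),(85,255,255))
c=cv2.findNonZero(g).reshape(-1,2).mean(0)+b[:2];print("button",c,"exp",proj("scene",p+.052*ez),"X",atz("scene",c,p[2]+.052))
z0=p[2]-.071
b=(425,175,470,225);ye=lambda h:(h[...,0]>10)&(h[...,0]<35)&(h[...,1]>110)
m,_=mask(im,b,ye);q=np.zeros(m.shape,np.uint8);cv2.fillConvexPoly(q,cv2.convexHull(cv2.findNonZero(m.astype(np.uint8))),1)
print("head",*fit({"scene":(q.astype(float),b)},[box(-.025,.025,-.025,.025,z0,z0+.045)],[p[0],p[1],-.35]))
b=(400,205,465,268);dm,_=mask(im,b,lambda h:h[...,2]<48)
nl,l,s,_=cv2.connectedComponentsWithStats(dm.astype(np.uint8));print(s[1:])
k=1+s[1:,4].argmax()
print("dock",*fit({"scene":((l==k).astype(float),b)},[box(-.04,.04,-.04,.04,0,.025)],[.538,.302,-.35]))
S=LAB+.131*n;R=tip(TY,n)
for d in(.04,.06,.08,.1):print(d,bot.solve_ik(S+[0,0,d],R))
E
```

```text
tool z [-0.0011 -0.0006 -1.    ]
button [463.4091 158.1364] exp [[463.0452 158.5171]] X [0.5354 0.3042 0.2272]
head [ 0.535   0.3045 -0.3706] 0.06311800793937207
[[  30    0   28   15  141]
 [  61    0    1    1    1]
 [  64    1    1    1    1]
 [  60    2    1    1    1]
 [  59    5    1    2    2]
 [   9   11   49   46 1468]
 [  59   11    4    4    5]
 [  39   12    1    1    1]
 [  45   15    1    1    1]
 [  47   14    1    1    1]
 [  58   14    1    1    1]
 [  64   15    1    1    1]
 [  60   17    1    1    1]
 [  58   20    1    1    1]
 [  60   24    1    1    1]
 [  57   30    1    1    1]
 [  57   32    1    1    1]
 [  61   32    1    1    1]
 [  61   38    1    1    1]
 [  55   41    1    1    1]
 [  62   41    2    2    2]
 [  52   55    1    1    1]
 [  64   54    1    1    1]
 [  55   58    1    1    1]
 [  64   59    1    1    1]
 [  61   60    2    2    3]]
dock [ 0.5385  0.3024 -0.3373] 0.029601431853395307
0.04 [ 0.0649 -0.1883  2.3894 -0.1028  0.5986 -1.326 ]
0.06 [ 0.0649 -0.2239  2.3742 -0.0958  0.649  -1.3346]
0.08 [ 0.0649 -0.2565  2.3574 -0.0901  0.6982 -1.3419]
0.1 [ 0.0649 -0.2863  2.3392 -0.0853  0.746  -1.3483]
```

The grasp is centred to within 2 mm and upright, and the dock centre is at (0.5385, 0.3024).

```bash
python3 - <<'E'
from h import *
S=LAB+.131*n;R=tip(TY,n)
bot.movep(S+[0,0,.08],R);st()
bot.move_l(S,vel=.08);bot.hold(.4);st();print(S,get_obs()["tool_rot"]-R)
snap("s1",("scene","top"))
a=[cv2.imread(f"pics/s1_{k}.png") for k in("scene","top")]
S=[cv2.resize(a[0][130:290,220:380],(400,400)),cv2.resize(a[1][150:310,190:350],(400,400))]
cv2.imwrite("pics/m3.png",cv2.convertScaleAbs(np.hstack(S),alpha=1.5))
bot.hold(1.2);st()
E
```

```text
6.28 [0.463  0.0361 0.2225] gap 0.0284 gf 29.998193085193634 F [-0.1004 -0.0428 -2.3776]
7.83 [0.4623 0.0356 0.1422] gap 0.0279 gf 29.998096525669098 F [-0.0421  0.3323 -1.0326]
[0.4622 0.0356 0.1421] [[ 0.0001 -0.      0.0002]
 [-0.      0.      0.    ]
 [-0.0002  0.      0.0001]]
9.12 [0.4622 0.0356 0.1421] gap 0.0283 gf 29.998008906841278 F [ 0.0396  0.04   -2.1191]
```

View pics/m3.png

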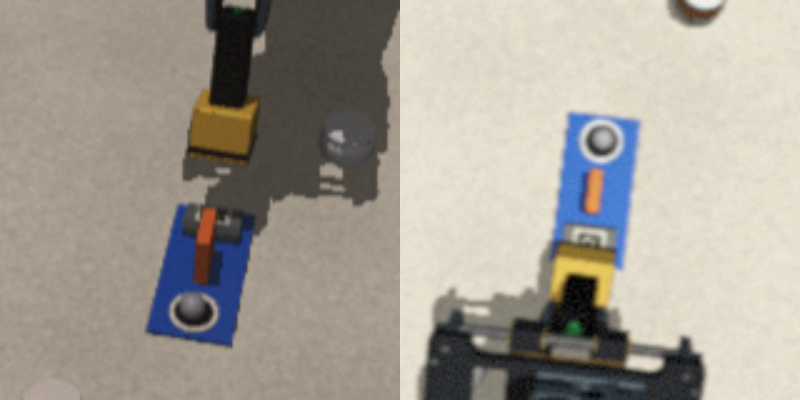

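The reader hovers over the label end, tilted and clear of the tray: head at (224,128) in the scene crop and (583,275) in the top crop. I'll check the head numerically and, if it's right, return the reader to the dock.

```bash
python3 - <<'E'
from fit import *
o=get_obs();R=o["tool_rot"];p=o["tcp_pos"];ok=True
Rr=np.column_stack([R[:,0],-R[:,1],-R[:,2]]);nose=p+.071*R[:,2]
print("focus-label",nose+.06*R[:,2]-LAB)
corn=box(-.025,.025,-.025,.025,0,.045)@Rr.T+nose
for nm,b in(("scene",(285,160,335,205)),("top",(235,235,290,300))):
    im=cv2.imread(f"pics/s1_{nm}.png");hs=cv2.cvtColor(im,cv2.COLOR_BGR2HSV).astype(int)
    m=np.zeros(im.shape[:2],bool);m[b[1]:b[3],b[0]:b[2]]=((hs[...,0]>14)&(hs[...,0]<35)&(hs[...,1]>110))[b[1]:b[3],b[0]:b[2]]
    q=cv2.findNonZero(m.astype(np.uint8)).reshape(-1,2);u=proj(nm,corn)
    d=[np.percentile(q,1,0)-u.min(0),np.percentile(q,99,0)-u.max(0)];print(nm,"mask bbox minus model bbox",d);
E
```

```text
focus-label [ 0.  0. -0.]
scene mask bbox minus model bbox [array([1.4324, 2.735 ]), array([-1.46  , -2.2105])]
top mask bbox minus model bbox [array([-9.6735,  3.4285]), array([ 0.0437, 18.8392])]
```

The head matches the model: the scene silhouette is inset symmetrically. The top mask is contaminated by gripper colours, but it agrees by eye. The hold lasted well over a second, so I'll re-dock.

```bash
python3 - <<'E'
from h import *
S=LAB+.131*n;D=np.array([.5388,.3020,.0763])
bot.move_l(S+[0,0,.08],vel=.1)
bot.movep(D+[0,0,.1],Rdown(RY));bot.hold(.3);st()
bot.move_l(D+[0,0,.02],vel=.1);st()
bot.move_l(D,vel=.03);bot.hold(.2);st()
bot.ungrasp();bot.hold(.3);st()
bot.move_l(D+[0,0,.13],vel=.1);bot.hold(.3);st()
A=T+[0,0,.12+.023]
print(bot.solve_ik(A,Rdown(TY)))
bot.movep(A+[0,0,.05],Rdown(TY));bot.hold(.3);st()
snap("d1",("scene","top"))
a=[cv2.imread(f"pics/d1_{k}.png") for k in("scene","top")]
S=[cv2.resize(a[0][130:290,290:450],(400,400)),cv2.resize(a[1][150:310,80:240],(400,400))]
cv2.imwrite("pics/m4.png",cv2.convertScaleAbs(np.hstack(S),alpha=1.5))
E
```

```text
11.47 [0.5389 0.3014 0.1768] gap 0.0279 gf 29.99574065208435 F [ 0.8038 -0.6885 -2.1693]
12.43 [0.5392 0.3022 0.0969] gap 0.0285 gf 29.99569058418274 F [-0.0332  1.0162 -0.8434]
13.44 [0.5388 0.302  0.0763] gap 0.0283 gf 29.995759427547455 F [-0.0876  0.2332 -1.8257]
14.79 [0.5388 0.302  0.0763] gap 0.0916 gf 0.0 F [-0.1031 -0.877  -1.2668]
16.54 [0.5387 0.302  0.2061] gap 0.091 gf 0.0 F [0.402  0.3673 0.1865]
[ 0.0045  0.1996  2.0442 -0.      0.8978 -1.4613]
17.92 [0.5556 0.0265 0.193 ] gap 0.0911 gf 0.0 F [-1.1774 -0.4705  0.1489]
```

View pics/m4.png

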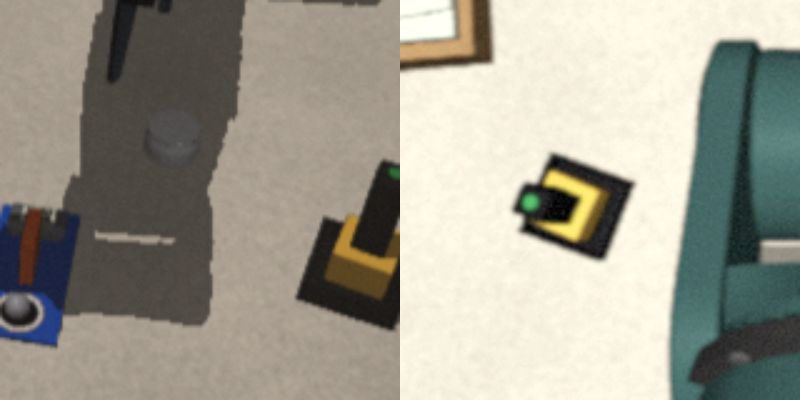

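View pics/d1_scene.png

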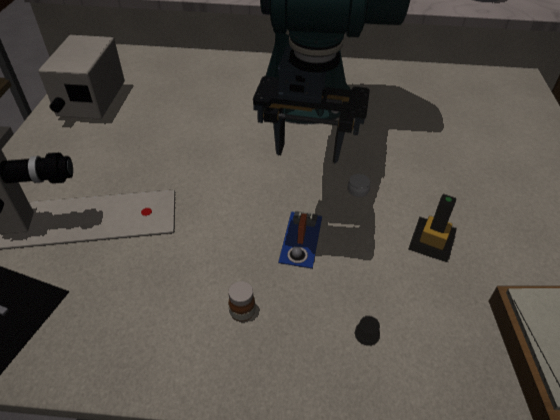

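The reader stands upright in its dock, at (437,235) in the scene with the button at (449,198). The tray and ball are undisturbed and the open fingers straddle the grip above it. Next is a gentle pick, then a 134 mm lift.

```bash
python3 - <<'E'
from h import *
A=T+[0,0,.022];F=DOT*[1,1,0]-.05*tx+[0,0,.134+.022]
print("final",F,bot.solve_ik(F,Rdown(TY)))
bot.move_l(A+[0,0,.03],ori=Rdown(TY),vel=.1);bot.move_l(A,vel=.04);bot.hold(.2);st()
bot.close();bot.hold(.3);st()
bot.move_l(A+[0,0,.02],vel=.02);bot.hold(.2);st()
bot.move_l(A+[0,0,.134],vel=.05);bot.hold(.3);st()
snap("t1",("scene","top"))
a=[cv2.imread(f"pics/t1_{k}.png") for k in("scene","top")]
S=[cv2.resize(a[0][100:300,200:400],(400,400)),cv2.resize(a[1][120:320,170:370],(400,400))]
cv2.imwrite("pics/m5.png",cv2.convertScaleAbs(np.hstack(S),alpha=1.5))
E
```

```text
final [ 0.4708 -0.3128  0.156 ] [-0.6276  0.1957  2.0203 -0.      0.9256 -2.0934]
20.68 [0.5557 0.0258 0.0222] gap 0.0913 gf 0.0 F [-0.2478 -0.305  -0.7696]
22.34 [0.5555 0.0258 0.022 ] gap 0.0004 gf 0.0 F [ 0.4941 -0.7919 -0.0571]
23.69 [0.5554 0.0258 0.0419] gap 0.0006 gf 0.0 F [0.632  0.7075 0.1452]
26.43 [0.5555 0.0258 0.156 ] gap 0.0003 gf 0.0 F [0.1461 0.0363 0.2835]
```

View pics/m5.png

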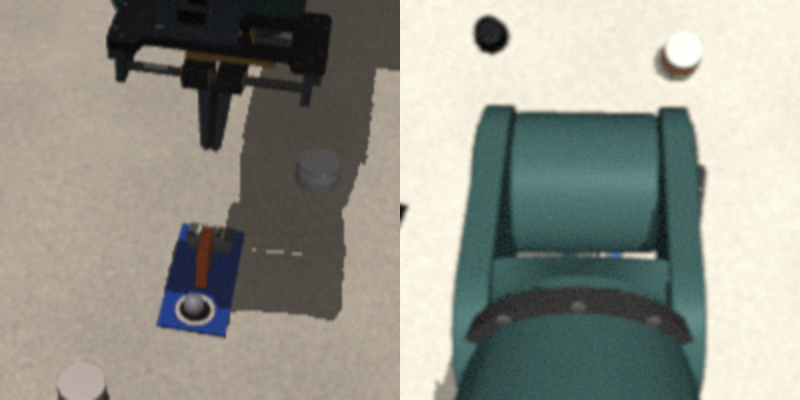

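The grasp missed. The fingers closed to a 0 mm gap and the tray is still on the table, at (201,280) in the scene crop with the ball in its pocket. I need to find out why before trying again.

```bash
python3 - <<'E'
from fit import *
blue=lambda h:(h[...,0]>100)&(h[...,0]<132)&(h[...,1]>90)
def filled(mb):
    m,b=mb;m=cv2.morphologyEx(m,cv2.MORPH_OPEN,np.ones((2,2)));p=cv2.findNonZero(m.astype(np.uint8));o=np.zeros(m.shape,np.uint8);cv2.fillConvexPoly(o,cv2.convexHull(p),1);return o.astype(float),b
plate=[box(-.07,.075,-.035,.035,0,.005)];b=(272,200,332,274)
I={k:cv2.imread(f"pics/{k}.png") for k in("scene0","s1_scene","d1_scene","t1_scene")}
for k,im in I.items():
    print(k,*fit({"scene":filled(mask(im,b,blue))},plate,[.555,.026,-.1]))
print("TCP now proj",proj("scene",get_obs()["tcp_pos"]))
print("model grip top corners",proj("scene",box(-.02,.02,-.006,.006,.005,.058)@np.array([[np.cos(TY),np.sin(TY),0],[-np.sin(TY),np.cos(TY),0],[0,0,1]])+T))
S=[cv2.resize(cv2.convertScaleAbs(I[k][195:275,260:340],alpha=2),(390,390),interpolation=cv2.INTER_CUBIC) for k in("scene0","t1_scene")]
cv2.imwrite("pics/m6.png",np.hstack(S))
E
```

```text
scene0 [ 0.5589  0.0284 -0.1075] 0.03650596095899384
s1_scene [ 0.5591  0.0283 -0.1049] 0.03621928414422099
d1_scene [ 0.5591  0.0283 -0.1049] 0.03621928414422099
t1_scene [ 0.5592  0.0284 -0.1056] 0.03590535655603024
TCP now proj [[304.7803 183.5882]]
model grip top corners [[299.7872 228.7248]
 [300.9503 211.6235]
 [305.3015 229.5953]
 [306.6813 212.5028]
 [296.6009 242.7026]
 [297.6703 225.6612]
 [302.2659 243.6179]
 [303.5643 226.5875]]
```

View pics/m6.png

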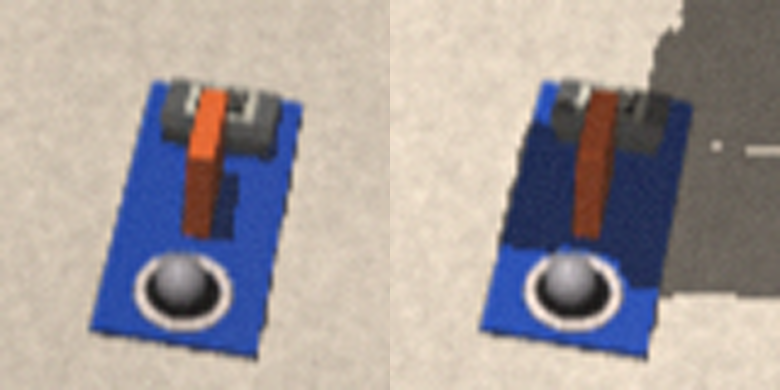

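The tray hasn't moved (within 0.2 mm), and both fits put it under the TCP. But the TCP projects to row 183.6, while the closed fingertips show at about row 175. So the true fingertips seem to sit behind the stated TCP. I'll quantify that by laying the tool flat where both cameras can see the fingers.

```bash
python3 - <<'E'
from h import *
# earlier frames: claimed TCP projections
for k,p in(("g1",[.5366,.3033,.1753]),("d1",[.5556,.0265,.193]),("t1",[.5555,.0258,.156])):print(k,proj("scene",p))
im=cv2.cvtColor(cv2.imread("pics/t1_scene.png"),cv2.COLOR_BGR2GRAY)
print(im[160:196:2,292:320:2])
# horizontal pose candidates, tool z outward+level
for ps in([.65,-.05,.35],[.7,-.1,.35],[.75,.05,.3],[.7,.1,.3]):
  for tilt in(60,75,90):
    t=np.radians(tilt);a=np.arctan2(ps[1],ps[0]);f=np.array([np.cos(a),np.sin(a),0]);nn=-np.sin(t)*f+np.cos(t)*ez
    q=bot.solve_ik(ps,tip(a,nn));print(ps,tilt,q,proj("scene",ps)[0],proj("top",ps)[0])
E
```

```text
g1 [[454.8492 180.1124]]
d1 [[306.2347 168.7943]]
t1 [[304.7861 183.5924]]
[[110 106 105 105  24  23  14  12  18  20  25 103 107 111]
 [107 107 106 103  31  20  13  11  21  18  33 106 108 107]
 [107 109 109 105  33  21  16  12  22  21  64 105 106 104]
 [106 108 105 105  35  22  16  12  21  19  93 107 104 106]
 [109 106 105 107  39  23  16  14  21  22 102 104 108 108]
 [106 108 105 106  38  21  13  13  21  30 106 106 106 104]
 [109 109 104 104  56  20  14  13  21  41 107 104 106 107]
 [107 107 106 107 104  45  59  32  27  92 107 103 104 105]
 [106 109 112 109 110 103 105 106  92 106 107 106 102 104]
 [105 106 105 105 105 105 107 104 103 104 107 105 106 107]
 [103 107 107 107 104 103 108 105 106 106 106 104 105 107]
 [106 105 105 109 106 102 105 107 104 106 106 104 106 106]
 [105 105 106 109 106 107 105 106 109 104 107 105 104 108]
 [103 103 104 103 104 108 106 110 108 105 108 105 104 105]
 [106 105 104 102 107 110 107 108 105 106 107 107 110 110]
 [103 107 105 109 110 106 102 109 107 107 107 109 104 109]
 [103 106 106 107 109 108 104 105 106 109 107 108 105 107]
 [105 109 104 105 105 
[... 465 characters left out ...]
02] [216.1708 144.4394] [348.951  123.1514]
[0.7, -0.1, 0.35] 90 [-0.2     0.1443  2.3698  3.0698  0.9445  1.6129] [216.1708 144.4394] [348.951  123.1514]
[0.75, 0.05, 0.3] 60 None [320.1281 203.3277] [252.8272 101.5144]
[0.75, 0.05, 0.3] 75 [0.0154 0.1634 2.261  3.0532 0.5932 1.6309] [320.1281 203.3277] [252.8272 101.5144]
[0.75, 0.05, 0.3] 90 [0.0142 0.32   2.2878 3.0808 1.0378 1.6017] [320.1281 203.3277] [252.8272 101.5144]
[0.7, 0.1, 0.3] 60 None [355.7781 181.5969] [221.8925 130.4099]
[0.7, 0.1, 0.3] 75 [0.0852 0.0937 2.3442 3.0455 0.6071 1.6351] [355.7781 181.5969] [221.8925 130.4099]
[0.7, 0.1, 0.3] 90 [0.0838 0.268  2.3714 3.0753 1.0695 1.6027] [355.7781 181.5969] [221.8925 130.4099]
```

In the t1 frame the fingertip edge is at row ~175. Counting the pad's 16 mm half-width, the tips sit about 25–37 mm higher than the stated TCP. That agrees with the reader having been held only near its top in picture m2, and with the empty close just above the 58 mm grip. I'll measure the tip height directly with a soft touch on free table.

```bash
python3 - <<'E'
from h import *
c=np.array([.52,-.12,0])
bot.movep(c+[0,0,.12],Rdown(TY))
bot.move_l(c+[0,0,.0],vel=.15);bot.hold(.15);f0=get_obs()["force"][2];st()
z=0.0
while z>-.05:
    z-=.0015;bot.move_l(c+[0,0,z],vel=.03);f=get_obs()["force"][2]
    if abs(f-f0)>4:
        bot.hold(.1);print("touch",z);st();break
im=eyes.grab_frame("scene");cv2.imwrite("pics/touch.png",im[:,:,::-1]);print(proj("scene",c),proj("scene",c+[0,0,z]))
bot.move_l(c+[0,0,.08],vel=.2);st()
g=cv2.cvtColor(im,cv2.COLOR_RGB2GRAY)
u=proj("scene",c)[0].astype(int);print(u,g[u[1]-16:u[1]+14:2,u[0]-16:u[0]+18:2])
E
```

```text
28.29 [ 0.5206 -0.1201  0.0009] gap 0.0006 gf 0.0 F [ 0.5941 -0.5232 -0.8343]
touch -0.03750000000000001
34.64 [ 0.5202 -0.1201 -0.0371] gap 0.0003 gf 4.831091724336147 F [-3.4096 -0.6184 10.3324]
[[235.5011 220.1065]] [[236.3728 231.45  ]]
35.42 [ 0.5194 -0.1198  0.0791] gap 0.0003 gf 0.0 F [-0.5849  1.3155 -0.2896]
[235 220] [[ 30  23  22  14   6  18   9  10   9   7   6  27  28  43  34  24  23]
 [ 56  58  95 109  23  17   7   1   6   7   8   9  51  53  53  53  52]
 [ 53  52  52  56  22  17   9   5  18  17   9  10  52  55  53  53  51]
 [ 54  54  54  56  27  18  11   7  18  18  10  14  54  54  56  55  54]
 [ 58  57  56  55  39  21  11   2  18  18  12  12  52  53  53  52  50]
 [ 55  54  54  56  51  18  14   3  18  21  10  14  54  53  52  52  55]
 [ 54  52  55  53  54  18  14   1  19  16  10  35  55  53  53  54  50]
 [ 53  51  54  55  53  26  18   5  17  19   8  52  54  53  52  54  50]
 [ 53  54  53  54  52  30  19   8  14  19  13  55  54  55  54  52  53]
 [ 54  53  51  52  54  42  16   4  13  19  33  53  55  54  56  55  53]
 [ 57  54  53  50  52  51  19   3  13  17  52  54  54  53  55  53  54]
 [ 54  53  52  52  54  53  46  40  40  43  52  52  51  55  53  53  53]
 [ 57  57  55  55  51  52  54  53  54  54  55  55  56  56  54  53  52]
 [126 124 101  58  50  52  53  56  53  54  54  54  53  54  55  54  50]
 [123 122 123 126 103  61  56  55  53  52  57  51  54  53  53  52  51]]
```

The touch came at a commanded z of −0.0375, so the tips end 37 mm behind the stated TCP. The table-contact edge at row 226 shows x and y are right. I'll redo the tray grasp with that offset.

```bash
cat >> h.py <<'E'
OFF=.037
E
python3 - <<'E'
from h import *
A=T+[0,0,.022-OFF]
print(bot.solve_ik(A,Rdown(TY)))
bot.ungrasp()
bot.movep(A+[0,0,.075],Rdown(TY));bot.hold(.1)
bot.move_l(A+[0,0,.02],vel=.1);bot.move_l(A,vel=.04);bot.hold(.2);st()
bot.close();bot.hold(.3);st()
if get_obs()["finger_gap"]>.009:
    bot.move_l(A+[0,0,.02],vel=.03);st()
    bot.move_l(A+[0,0,.134],vel=.06);bot.hold(.3);st()
snap("t2",("scene","top"))
E
```

```text
[ 0.0045  0.4623  2.0733 -0.      0.6061 -1.4613]
39.12 [ 0.5557  0.0258 -0.0148] gap 0.0911 gf 0.0 F [ 0.1025 -0.7203  0.0775]
40.61 [ 0.5555  0.0258 -0.015 ] gap 0.0116 gf 29.999966025352478 F [-0.7345 -1.4725 -0.3055]
41.42 [0.5554 0.0258 0.005 ] gap 0.0119 gf 29.99978005886078 F [ 0.0753  0.077  -1.7269]
43.77 [0.5555 0.0258 0.1189] gap 0.0123 gf 29.99978005886078 F [ 0.0144 -0.1865 -1.8958]
```

The grip is held at a 12 mm gap and the wrist carries about 2 N. Now the gentle carry.

```bash
python3 - <<'E'
from h import *
F=DOT*[1,1,0]-.05*tx+[0,0,.134+.022-OFF]
bot.move_l(F,vel=.06);bot.hold(.5);st();print(F,get_obs()["tool_rot"])
snap("f1",("scene","top"))
a=[cv2.imread(f"pics/f1_{k}.png") for k in("scene","top")]
pk=DOT*[1,1,0]+[0,0,.15]
for k in("scene","top"):print(k,"pocket exp",proj(k,pk),"dot",proj(k,DOT))
S=[cv2.resize(a[0][100:260,60:220],(400,400)),cv2.resize(a[1][160:320,330:490],(400,400))]
cv2.imwrite("pics/m7.png",cv2.convertScaleAbs(np.hstack(S),alpha=1.6))
E
```

```text
50.34 [ 0.4708 -0.3128  0.119 ] gap 0.0117 gf 29.99971479177475 F [ 0.3972  0.262  -2.3329]
[ 0.4708 -0.3128  0.119 ] [[-0.9945  0.1048  0.    ]
 [ 0.1048  0.9945 -0.    ]
 [-0.     -0.     -1.    ]]
scene pocket exp [[132.4828 161.0928]] dot [[145.9681 210.8259]]
top pocket exp [[436.9376 243.1067]] dot [[411.3025 243.1169]]
```

View pics/m7.png

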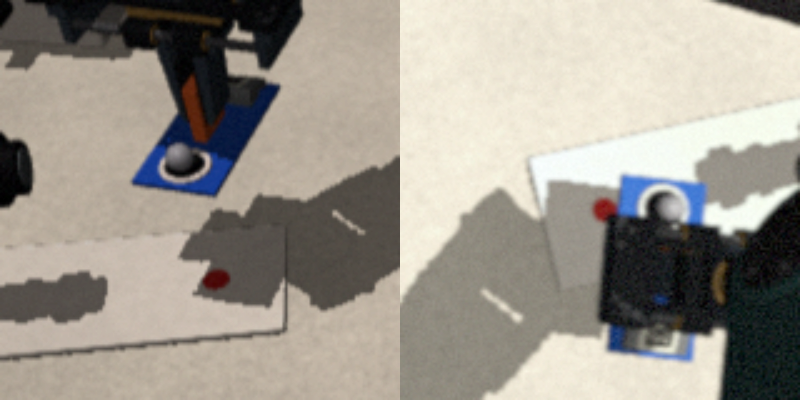

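The tray hangs above the red dot with the ball in its pocket. The ring is centred at scene (133.6,165) and top (435.6,242), within about 1 px of expected. It's well clear of the lens at scene (65,168). Last, I'll check the plate corners for level and then hand in.

```bash
python3 - <<'E'
from h import *
C=DOT*[1,1,0]-.05*tx+[0,0,.134];ty=np.cross(ez,tx)
seen={("scene",.075,-.035):(113.5,172.8),("scene",.075,.035):(146.4,178.2),("scene",-.07,.035):(172.2,134),("top",-.07,.035):(413.4,300.2),("top",-.07,-.035):(446.8,304),("top",.075,.035):(418,230.5),("top",.075,-.035):(452,233.6)}
ok=True
for (k,x,y),s in seen.items():
    d=np.array(s)-proj(k,C+x*tx+y*ty+.005*ez)[0];print(k,x,y,d);ok&=np.abs(d).max()<3
st()
if ok: print(bot.close_job())
E
```

```text
scene 0.075 -0.035 [1.8309 1.8716]
scene 0.075 0.035 [1.115  2.2193]
scene -0.07 0.035 [0.5848 1.6943]
top -0.07 0.035 [ 0.8704 -0.1277]
top -0.07 -0.035 [-0.0726 -0.4017]
top 0.075 0.035 [-0.7277  1.5668]
top 0.075 -0.035 [-0.5171  0.6145]
50.44 [ 0.4708 -0.3128  0.119 ] gap 0.0118 gf 29.999738931655884 F [-0.5069 -0.1561 -1.4194]
the job is handed in; nothing more can be done
None
```

I handed the job in with the tray held level and still above the red dot, ball in its pocket and the reader back upright in its dock; the first grasp on the tray closed on air because the fingertips end 37 mm behind the stated TCP, and the judge's verdict was not shown.

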